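# Hold a specimen down on the sprung test stage

### The job

Take the black resin mount out of the white tray, lay it flat in the cup of the sprung test stage and press it down with the gripper until the dial needle stands in the green sector (stage about 10 mm down); press on the mount, not on the cup. Keep it there steadily for at least three seconds without ever driving the stage on into the dial's red sector, and finish while still holding it down: do not let go. Leave the other two mounts and everything else where they are.

Things in the scene. Friction and masses are not known exactly. Their poses are not given: they have to be found in the camera images.
- black_mount: The black resin mount: a glossy black disc, 25 mm diameter, 10 mm high, about 20 g, loose, lying flat in the tray. Origin: centre of its underside; z up.
- tan_mount: A tan resin mount of the same size (25 mm diameter, 10 mm high), loose in the tray; leave it. Origin: centre of its underside.
- pale_mount: A pale cream resin mount of the same size, loose in the tray; leave it. Origin: centre of its underside.
- tray: Open white plastic tray, 130 mm (its x) by 240 mm (its y), rim at 29 mm, inner floor at 3 mm, walls 3 mm; fixed. The three mounts lie in a row along its y, about 75 mm apart, in any order. Origin: centre of its underside. (Mind: a computer 0.4 m tall stands at the back left, x over 0.53 and y over 0.42: draw the arm in before swinging from the left; a low vice stands at y -0.06.)
- tester: White box 120 mm (its x) by 190 mm (its y), top at 42 mm, fixed. The sprung cup stands 50 mm to -y of its centre; a black round dial, 80 mm wide, reaching 86 mm high, 48 mm to +y. The red needle turns clockwise, 10 degrees per mm of stage travel; green sector 7.5 to 12.5 mm, red sector from 16 mm. Origin: centre of its underside, z up.
- stage_seat (a point): Centre of the flat floor of the round aluminium cup that carries the mount, 74 mm above the bench when unpressed; moves down with the stage. The cup is 38 mm across outside, 31 mm inside, with a dark low lip 1.5 mm above this floor, so a seated mount stands 8.5 mm out of it.
- stage (a joint): Travel of the sprung stage in m: 0 unpressed, grows as the cup is pressed straight down, hard stop at 0.018. It takes about 3 N to start it, then 0.7 N more per mm (10 N at 10 mm); it springs back up when released.
- white_jar: Loose bystander: white lidded jar, 46 mm diameter, 45 mm high, behind the vice. Origin: centre of its underside.
- tape: Loose bystander: roll of beige tape, 96 mm across, 25 mm high, lying near the front edge at the right. Origin: centre of its underside.

How it is judged:
By the outcome, as a careful person would: the job done as asked, in the order asked, and still so for the second after the job is handed in, while the arm keeps its last pose, push and grip.
It also fails if it takes over 48 s, if anything falls off the work surface, if the arm or the gripper's body presses on something with over 40 N, if the wrist force passes 120 N, or if a joint passes its speed limit or range.

### The arm

A 6-joint arm with a two-finger parallel gripper is mounted at the origin on a cart in front of the work surface, level with it; the furniture and walls round the work are solid. World frame = base frame: x ahead of the robot, y to its left, z up, the work surface at z = 0. Lengths are in mm, angles in rad, forces in N, time in s.
With the tool pointing down it reaches from about 350 to 950 mm from the base axis. Payload 17.4 kg.
Tool frame: the origin (TCP) lies on the centre line of the jaws, within the pads' length; the fingertips stand 25 mm ahead of it and the grasp point (between the pads) lies 6 mm ahead of it (r.tcp_to_tips is the distance from the TCP to the fingertips, in mm); z points along the fingers, y is the line along which they close (so a half turn about z gives the same grasp; the last joint's range is limited). The gripper opens to 93 mm and grips with 3 to 60 N. Pads are 15 mm wide; open, the fingers measure 128 mm over their backs; the gripper's body (75 mm by 188 mm) begins 65 mm behind the grasp point.
Start: joints at [-1.268, 0.116, 1.442, -0, 1.584, -0.038], TCP at [225.604, -636.188, 243.646] pointing down, gripper open.
Joint ranges: [-2.83, 2.83], [-0.83, 2.19], [0.07, 2.5], [-1.14, 4.28], [0.01, 3], [-2.97, 2.97]. Speed limits (rad/s): [1.89, 1.89, 2.22, 3.14, 3.14, 3.14].

### API

Orientations are given as a 3x3 rotation matrix whose columns are the frame's x, y, z axes.
In Python, from rig import r, vision gives the robot as it stands.
- The arm moves only by the shell command python3 -m handwheel 'ROWS' [FORCE]. ROWS is JSON, a list of rows, each a list of 7 numbers: the shift along the tool's x, y, z in m, then the turn, a rotation vector about the tool's x, y, z in rad, then the opening, from 0 (shut) to 1 (fully open). A call has 1 to 10 rows; each row shifts and turns the commanded pose from where the row before left it, along the tool's axes as they then stand; what a row does not reach is not made up. A row lasts 1/12 s, in which the tool goes at most 41.7 mm and 7.16 degrees, less where a joint would pass 70% of its speed; a pose out of reach is approached as far as the arm can. A call with a gripper value outside its range is refused whole. The fingers move at their own pace and stop on an object; FORCE is the grip in N (left out, the last holds). Time passes only in rows, so rows that do not move let the fingers close. It gives the time, the measured TCP pose, the force, the opening and the grip force at its end, in the units of the state.
- r.read_state(): the state, without advancing time (a new reading comes with each control period).
- vision.capture(name): name is "scene" or "top"; returns (picture, depth): 384x512x3 uint8, red, green, blue; 384x512 float32, mm along the optical axis (not along the pixel's ray), 0 where there is no reading.
- vision.calibration(name): a dict with "mtx" (3x3 intrinsics, pixels), "extrinsics" (4x4, takes a point from world to camera coordinates). Camera axes: x right, y down, z forward; pixel columns grow to the right and rows downward; lengths in mm; the calibration is good to about 2 mm. A picture is of the moment at which its call begins. calibration takes no time and is no camera call.
- r.close_job(): hands the job in; it is judged then, once.
The state is a dict: "clock": time; "joints": joint angles; "joint_velocities": joint speeds; "effort": joint torques, N m; "ee_pos": TCP position; "orientation": TCP orientation; "ft_force": force on the tool from outside, world axes, zero at the start; "ft_torque": the same for the moment, N m; "opening": finger opening in mm; "grip_force": force on a finger pad.
Only numpy, scipy, OpenCV 4.12 (cv2) and the standard library are available. Lean on these libraries where they do the work, as an engineer would, in place of code of your own. Each camera call takes 0.05 s, during which the arm holds its last target. There are 200 camera calls.

## Working session

There is one attempt and no reset: what is moved stays moved. The work goes in short steps, Python scripts to look and compute and a shell command to move; the robot and the scene stay as the last step left them, time stands still between calls to the robot, and variables do not carry over. Pictures are saved under pics/ and viewed, at most 10 in all, crops included, and the job is handed in when it is done.

```bash
ls; mkdir -p pics
python3 - <<'E'
from rig import r, vision
import cv2,numpy as np
s=r.read_state();print(s['clock'],s['ee_pos'],s['orientation'],s['opening'],r.tcp_to_tips)
for n in('scene','top'):
    p,d=vision.capture(n);c=vision.calibration(n);np.savez(f'{n}0.npz',p=p,d=d,**c)
    cv2.imwrite(f'pics/{n}0.png',p[...,::-1]);print(n,c['mtx'].round(1).tolist(),c['extrinsics'].round(3).tolist())
E
```

```text
pics
0.0 [ 225.54373891 -636.02410589  242.90551261] [[ 9.42488863e-01  3.34237345e-01 -3.74196120e-04]
 [ 3.34237554e-01 -9.42488236e-01  1.08753905e-03]
 [ 1.08207220e-05 -1.15006384e-03 -9.99999339e-01]] 92.88071358978223 25.0
scene [[413.8, 0.0, 251.2], [0.0, 413.8, 193.0], [0.0, 0.0, 1.0]] [[-0.762, -0.647, 0.023, 310.811], [-0.277, 0.294, -0.915, 247.122], [0.585, -0.704, -0.403, 913.524], [0.0, 0.0, 0.0, 1.0]]
top [[424.4, 0.0, 257.4], [0.0, 424.4, 181.5], [0.0, 0.0, 1.0]] [[-0.01, -1.0, 0.002, -76.778], [-0.983, 0.01, -0.181, 496.522], [0.181, -0.004, -0.983, 1497.865], [0.0, 0.0, 0.0, 1.0]]
```

View pics/top0.png

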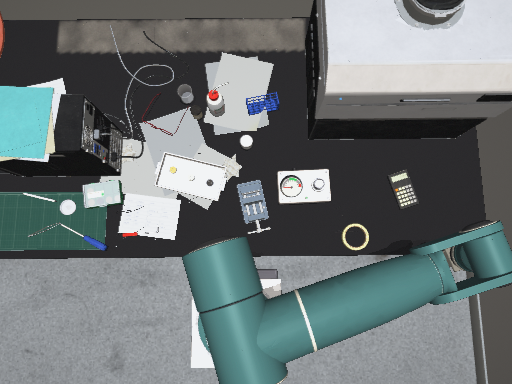

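View pics/scene0.png

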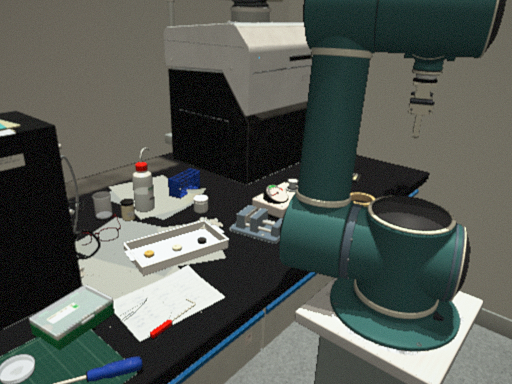

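The top view shows the black mount at about (210,182) in the tray, the tan one at (172,170) and the pale one at (192,177). The dial is at (291,186) and the cup at (318,184). In the scene view the black mount is at (202,240).

```bash
cat > h.py <<'E'
import numpy as np,cv2
def ray(c,uv,z):
    K,E=c['mtx'],c['extrinsics'];R,t=E[:3,:3],E[:3,3]
    o=-R.T@t;d=R.T@np.linalg.inv(K)@np.array([uv[0],uv[1],1.]);return o+d*(z-o[2])/d[2]
def proj(c,P):
    q=c['mtx']@(c['extrinsics'][:3,:3]@np.array(P)+c['extrinsics'][:3,3]);return q[:2]/q[2]
def blob(m,x0,y0,x1,y1):
    k=np.zeros_like(m);k[y0:y1,x0:x1]=m[y0:y1,x0:x1]
    n,l,s,c=cv2.connectedComponentsWithStats(k.astype(np.uint8));return [(s[i].tolist(),c[i].round(2).tolist()) for i in range(1,n) if s[i,4]>5]
E
python3 - <<'E'
from h import *
T=np.load('top0.npz');S=np.load('scene0.npz')
g=T['p'].max(2);gs=S['p'].max(2)
for n,c,gg,box in(('top',T,g,(200,174,219,190)),('scene',S,gs,(192,232,212,248))):
    b=blob(gg<90,*box);print(n,b)
    for s,uv in b: print(ray(c,uv,13 if n=='top' else 10).round(1))
w=T['p'].astype(float)
m=(g>150)
print('tester',[x for x in blob(m,270,160,335,210) if x[0][4]>300])
# tester & tray outline
for box,z in(((272,160,336,210),42),((150,145,232,205),29)):
    k=np.zeros_like(g);x0,y0,x1,y1=box;k[y0:y1,x0:x1]=(w.min(2)>190)[y0:y1,x0:x1]
    cs=max(cv2.findContours(k,0,1)[0],key=cv2.contourArea);rc=cv2.minAreaRect(cs);print(rc)
    print([ray(T,p,z).round(1).tolist() for p in cv2.boxPoints(rc)],ray(T,rc[0],z).round(1))
a=cv2.resize(T['p'][160:210,270:340],None,fx=8,fy=8,interpolation=cv2.INTER_CUBIC)
b=cv2.resize(T['p'][148:203,150:230],None,fx=7,fy=7,interpolation=cv2.INTER_CUBIC)[:400]
b=cv2.copyMakeBorder(b,0,400-b.shape[0],0,0,0)if b.shape[0]<400 else b
cv2.imwrite('pics/a.png',a[...,::-1]);cv2.imwrite('pics/b.png',b[...,::-1])
E
```

```text
top [([207, 180, 6, 6, 17], [209.24, 182.53])]
[499.5  97.   13. ]
scene [([198, 238, 8, 6, 42], [201.5, 240.38])]
[499.8 101.8  10. ]
tester [([278, 169, 53, 34, 1541], [304.35, 185.93])]
((303.8367004394531, 185.73316955566406), (31.61051368713379, 51.43574905395508), 87.1375961303711)
[[533.8, -155.1, 42.0], [541.6, -343.6, 42.0], [424.8, -344.6, 42.0], [417.3, -158.7, 42.0]] [ 479.  -250.5   42. ]
((190.5, 174.5), (59.0, 81.0), 90.0)
[[641.1, 317.7, 29.0], [638.2, 15.4, 29.0], [416.4, 15.2, 29.0], [419.3, 309.8, 29.0]] [527.3 164.5  29. ]
```

View pics/a.png

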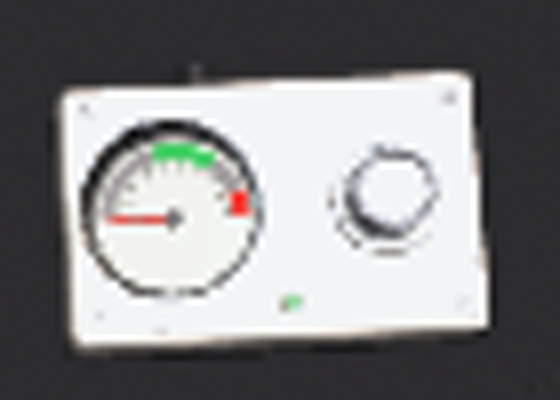

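View pics/b.png

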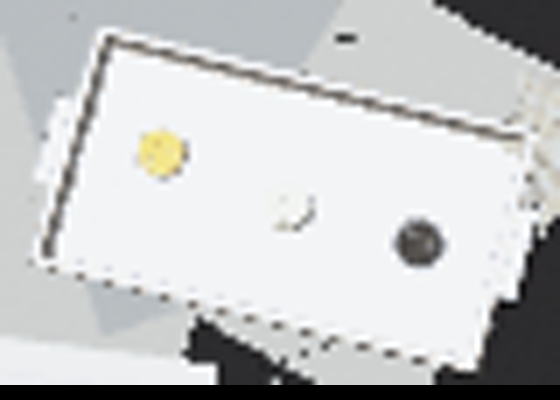

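Crop a shows the cup at crop pixel (393,195), the needle at rest pointing left, green at the top and red at the right. Crop b shows the black mount at (418,243), near the middle of the tray's width.

Run:
```python
from h import *
T=np.load('top0.npz');S=np.load('scene0.npz')
# mount: darkness-weighted centroids
for n,c,z,(x0,y0,x1,y1) in(('top',T,12.5,(204,177,215,188)),('scene',S,8.5,(194,234,210,246))):
    g=c['p'].max(2)[y0:y1,x0:x1].astype(float);w=np.clip(190-g,0,None)
    v,u=np.mgrid[y0:y1,x0:x1];uv=((w*u).sum()/w.sum(),(w*v).sum()/w.sum())
    print(n,np.round(uv,2),ray(c,uv,z).round(1)); print(g.astype(int)) if n=='scene' else 0
# depth point clouds: cup and box
for n,c in(('top',T),('scene',S)):
    K,E=c['mtx'],c['extrinsics'];d=c['d'];v,u=np.mgrid[:384,:512]
    P=np.stack([(u-K[0,2])/K[0,0]*d,(v-K[1,2])/K[1,1]*d,d],-1)
    W=(P-E[:3,3])@E[:3,:3]
    near=(abs(W[...,0]-482)<35)&(abs(W[...,1]+300)<35)&(d>0)
    m=near&(W[...,2]>66)&(W[...,2]<90)
    if m.sum(): print(n,'cup',m.sum(),W[m].mean(0).round(1),W[m].min(0).round(1),W[m].max(0).round(1),np.c_[u[m],v[m]].mean(0), ray(c,np.c_[u[m],v[m]].mean(0),75).round(1))
    m=near&(W[...,2]<60)&(W[...,2]>30);print('box z',np.median(W[m][:,2]) if m.sum() else None)
print('cup eye',ray(T,(318.6,183.9),75).round(1), 'proj scene',proj(S,(481,-300,75)))
print('joint yaw tray', np.degrees(np.arctan2(-.234,1)))
```

```text
top [209.41 182.48] [499.7  96.4  12.5]
scene [201.47 240.38] [501.7 100.1   8.5]
[[249 249 249 249 249 250 250 250 250 250 249 249 249 251 251 255]
 [249 249 249 250 251 253 253 255 255 254 253 251 250 249 250 251]
 [249 249 251 252 255 255 238 238 238 241 252 255 252 250 249 250]
 [249 250 252 251 235 197 137 134 133 148 189 234 251 252 249 249]
 [249 250 253 232 130  88  70  63  70  76  89 132 227 255 251 249]
 [249 252 250 181  70  77  68  65  66  71  66  76 189 255 252 249]
 [249 253 252 176  49  42  59  56  56  59  45  62 186 255 252 250]
 [249 252 253 203  53  21  31  39  34  35  11  48 186 255 252 249]
 [250 250 254 235  86  30   7   5  12  14  29  85 193 255 251 249]
 [250 250 253 255 209 115  69  67  72  83 143 227 244 254 249 244]
 [249 249 251 255 254 238 232 236 233 236 243 255 252 254 251 249]
 [249 250 249 250 252 254 255 255 255 255 255 255 253 253 240 227]]
top cup 89 [ 482.  -300.3   73.3] [ 463.9 -319.2   66.6] [ 501.2 -282.7   82. ] [318.74157303 183.25842697] [ 481.7 -300.1   75. ]
box z 42.48945893357679
scene cup 56 [ 480.4 -297.3   75. ] [ 464.4 -320.4   66.9] [ 498.5 -277.2   79.2] [292.98214286 180.35714286] [ 480.4 -297.3   75. ]
box z 48.35676233942932
cup eye [ 479.4 -299.5   75. ] proj scene [293.31026309 180.08607367]
joint yaw tray -13.170241897951414
```

```bash
python3 -m handwheel '[[0,0,0,0,0,-0.1,0.5],[0,0,0,0,0,-0.1,0.5],[0,0,0,0,0,-0.1,0.5],[0,0,0,0,0,-0.1,0.5],[0,0,0,0,0,-0.1,0.5],[0,0,0,0,0,-0.1,0.5],[0,0,0,0,0,-0.1,0.5],[0,0,0,0,0,-0.1,0.5],[0,0,0,0,0,-0.1,0.5],[0,0,0,0,0,-0.1,0.5]]'
```

```text
clock: 0.93
ee_pos: [225.6, -636.1, 243.2]
orientation: [[0.223, 0.975, -0.0], [0.975, -0.223, 0.001], [0.001, -0.0, -1.0]]
ft_force: [0.1, 0.2, 1.4]
opening: 46.3
grip_force: 0.0
```

```bash
python3 -m handwheel '[[0.02,0.003,0,0,0,0,0.5],[0.038,0.005,0,0,0,0,0.5],[0.038,0.005,0,0,0,0,0.5],[0.038,0.005,0,0,0,0,0.5],[0.038,0.005,0,0,0,0,0.5],[0.038,0.005,0,0,0,0,0.5],[0.038,0.005,0,0,0,0,0.5],[0.038,0.005,0,0,0,0,0.5],[0.038,0.005,0,0,0,0,0.5],[0.038,0.005,0,0,0,0,0.5]]' && python3 -m handwheel '[[0.038,0.005,0,0,0,0,0.5],[0.038,0.005,0,0,0,0,0.5],[0.038,0.005,0,0,0,0,0.5],[0.038,0.005,0,0,0,0,0.5],[0.038,0.005,0.01,0,0,0,0.5],[0.038,0.005,0.01,0,0,0,0.5],[0.038,0.005,0.01,0,0,0,0.5],[0.038,0.005,0.01,0,0,0,0.5],[0.038,0.005,0.01,0,0,0,0.5],[0.03,0.005,0.01,0,0,0,0.5]]'
```

```text
clock: 1.77
ee_pos: [354.9, -292.9, 243.4]
orientation: [[0.228, 0.974, 0.0], [0.974, -0.228, 0.0], [0.0, -0.0, -1.0]]
ft_force: [0.2, -0.1, -0.3]
opening: 46.4
grip_force: 0.0
clock: 2.6
ee_pos: [488.5, 58.8, 183.0]
orientation: [[0.227, 0.974, 0.0], [0.974, -0.227, 0.0], [0.0, -0.0, -1.0]]
ft_force: [0.2, -0.7, 0.8]
opening: 46.3
grip_force: 0.0
```

```bash
python3 -m handwheel '[[0.012,0.001,0.01,0,0,0,0.5],[0.012,0.001,0.01,0,0,0,0.5],[0,0,0.01,0,0,0,0.5],[0,0,0.01,0,0,0,0.5],[0,0,0,0,0,0,0.5],[0,0,0,0,0,0,0.5]]'
```

```text
clock: 3.1
ee_pos: [495.5, 78.0, 143.3]
orientation: [[0.229, 0.973, -0.001], [0.973, -0.229, -0.0], [-0.0, -0.001, -1.0]]
ft_force: [0.2, -0.7, -0.4]
opening: 46.4
grip_force: 0.0
```

```bash
python3 -m handwheel '[[0.011,0,0.005,0,0,0,0.5],[0.01,0.0005,0.015,0,0,0,0.5],[0,0,0.02,0,0,0,0.5],[0,0,0.02,0,0,0,0.5],[0,0,0.012,0,0,0,0.5],[0,0,0.008,0,0,0,0.5],[0,0,0,0,0,0,0.5],[0,0,0,0,0,0,0.5]]'
python3 - <<'E'
from rig import r,vision
from h import *
for n in('scene','top'):
    p,d=vision.capture(n);np.savez(n+'1.npz',p=p,d=d)
    if n=='scene':a=p[200:275,130:230]
    else:b=p[150:225,160:260]
o=np.hstack([cv2.resize(x,None,fx=4,fy=4,interpolation=cv2.INTER_CUBIC) for x in(a,b)])
cv2.imwrite('pics/c.png',o[...,::-1]);print(r.read_state()['ee_pos'])
E
```

```text
clock: 3.77
ee_pos: [501.3, 99.4, 64.2]
orientation: [[0.228, 0.974, 0.0], [0.974, -0.228, 0.0], [0.0, 0.0, -1.0]]
ft_force: [0.5, 0.1, 0.6]
opening: 46.0
grip_force: 0.0
[501.67270434  99.42161281  64.86720032]
```

View pics/c.png

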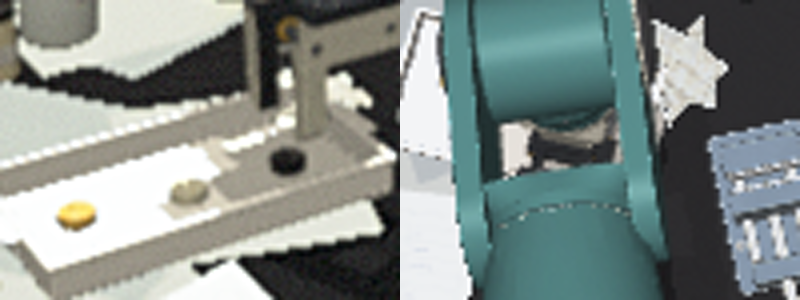

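The left half is the scene view. The fingertips straddle the black mount (crop 287,160), and the midpoint between the fingers is at about (288,122), directly above it.

```bash
python3 -m handwheel '[[-0.001,0,0.01,0,0,0,0.5],[0,0,0.011,0,0,0,0.5],[0,0,0.008,0,0,0,0.5],[0,0,0.004,0,0,0,0.5],[0,0,0,0,0,0,0.5],[0,0,0,0,0,0,0.5]]'
```

```text
clock: 4.37
ee_pos: [500.7, 98.4, 30.3]
orientation: [[0.228, 0.974, -0.001], [0.974, -0.228, -0.0], [-0.0, -0.001, -1.0]]
ft_force: [0.2, 1.3, -0.2]
opening: 46.6
grip_force: 0.0
```

```bash
python3 -m handwheel '[[0,0,-0.001,0,0,0,0.4],[0,0,0,0,0,0,0.3],[0,0,0,0,0,0,0.2],[0,0,0,0,0,0,0.2],[0,0,0,0,0,0,0.2],[0,0,0,0,0,0,0.2],[0,0,0,0,0,0,0.2],[0,0,0,0,0,0,0.2]]' 25; python3 -m handwheel '[[0,0,0,0,0,0,0.2],[0,0,0,0,0,0,0.2],[0,0,0,0,0,0,0.2],[0,0,0,0,0,0,0.2]]'
```

```text
clock: 5.03
ee_pos: [501.0, 98.5, 31.9]
orientation: [[0.228, 0.974, 0.001], [0.974, -0.228, 0.0], [0.0, 0.0, -1.0]]
ft_force: [-0.9, -0.2, 4.5]
opening: 23.8
grip_force: 25.0
clock: 5.37
ee_pos: [501.0, 98.4, 31.9]
orientation: [[0.228, 0.974, 0.0], [0.974, -0.228, 0.0], [0.0, 0.0, -1.0]]
ft_force: [0.3, -0.8, 5.7]
opening: 24.1
grip_force: 25.0
```

```bash
python3 -m handwheel '[[0,0,-0.005,0,0,0,0.2],[0,0,-0.01,0,0,0,0.2],[0,0,-0.02,0,0,0,0.2],[0,0,-0.025,0,0,0,0.2],[0,0,-0.025,0,0,-0.07,0.2],[0,0,-0.025,0,0,-0.07,0.2],[0,0,-0.02,0,0,-0.07,0.2],[0,0,-0.01,0,0,-0.07,0.2],[0,0,0,0,0,0,0.2],[0,0,0,0,0,0,0.2]]'
```

```text
clock: 6.2
ee_pos: [500.8, 98.4, 172.1]
orientation: [[-0.048, 0.999, 0.001], [0.999, 0.048, 0.0], [0.0, 0.001, -1.0]]
ft_force: [0.4, -0.5, -0.9]
opening: 24.2
grip_force: 25.0
```

```bash
python3 -m handwheel '[[-0.014,-0.002,0,0,0,0,0.2],[-0.028,-0.003,0,0,0,0,0.2],[-0.035,-0.003,0,0,0,0,0.2],[-0.035,-0.003,0,0,0,0,0.2],[-0.035,-0.003,0,0,0,0,0.2],[-0.035,-0.003,0,0,0,0,0.2],[-0.035,-0.003,0,0,0,0,0.2],[-0.035,-0.003,0,0,0,0,0.2],[-0.035,-0.003,0,0,0,0,0.2],[-0.035,-0.003,0,0,0,0,0.2]]' && python3 -m handwheel '[[-0.028,-0.003,0,0,0,0,0.2],[-0.02,-0.003,0,0,0,0,0.2],[-0.014,-0.002,0,0,0,0,0.2],[-0.01,-0.001,0,0,0,0,0.2],[-0.002,-0.001,0,0,0,0,0.2],[0,0,0,0,0,0,0.2],[0,0,0,0,0,0,0.2]]'
```

```text
clock: 7.03
ee_pos: [487.1, -226.2, 170.4]
orientation: [[-0.047, 0.999, -0.001], [0.999, 0.047, 0.001], [0.001, -0.001, -1.0]]
ft_force: [0.4, 0.8, -0.5]
opening: 24.0
grip_force: 25.0
clock: 7.62
ee_pos: [481.8, -298.2, 171.5]
orientation: [[-0.05, 0.999, -0.0], [0.999, 0.05, 0.0], [0.0, -0.0, -1.0]]
ft_force: [0.3, -0.3, -0.2]
opening: 23.4
grip_force: 25.0
```

```bash
python3 -m handwheel '[[0,-0.001,0.01,0,0,0,0.2],[-0.001,0,0.015,0,0,0,0.2],[0,0,0.015,0,0,0,0.2],[0,0,0.012,0,0,0,0.2],[0,0,0.006,0,0,0,0.2],[0,0,0,0,0,0,0.2],[0,0,0,0,0,0,0.2]]'
python3 - <<'E'
from rig import r,vision
from h import *
for n in('scene','top'):
    p,d=vision.capture(n);np.savez(n+'2.npz',p=p,d=d)
    if n=='scene':a=p[150:215,250:320]
    else:b=p[155:220,270:340]
o=np.hstack([cv2.resize(x,None,fx=5.7,fy=5.7,interpolation=cv2.INTER_CUBIC) for x in(a,b)])
cv2.imwrite('pics/d.png',o[...,::-1]);print(r.read_state()['ee_pos'],proj(np.load('scene0.npz'),(481,-299,83)))
E
```

```text
clock: 8.2
ee_pos: [480.8, -299.9, 113.7]
orientation: [[-0.05, 0.999, -0.0], [0.999, 0.05, 0.0], [0.0, -0.0, -1.0]]
ft_force: [-0.0, 0.4, 1.1]
opening: 24.0
grip_force: 25.0
[ 481.06679115 -300.20874824  114.51276708] [293.29128818 177.92995218]
```

View pics/d.png

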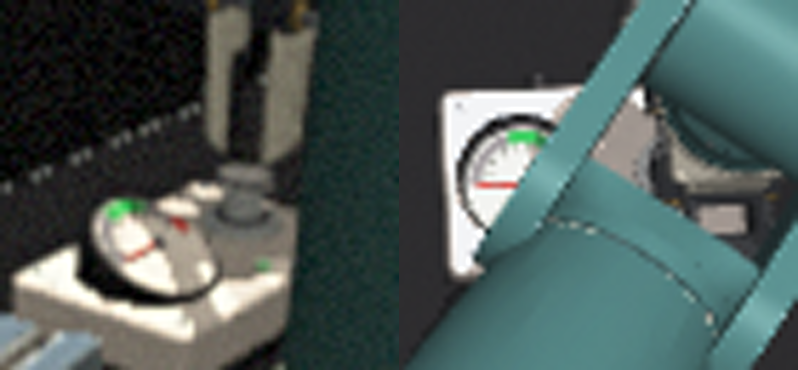

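In the left half (scene) the fingers hang centred at about crop x=250, above the cup at (245,175). The mount between them is dark on dark, so I'll brighten the image.

Run:
```python
from h import *
a=np.load('scene2.npz')['p'][155:200,270:315].astype(float)
a=255*(a/255)**.5
o=cv2.resize(a.astype(np.uint8),None,fx=13,fy=13,interpolation=cv2.INTER_CUBIC);cv2.imwrite('pics/e.png',o[...,::-1])
```

```text
(no output)
```

View pics/e.png

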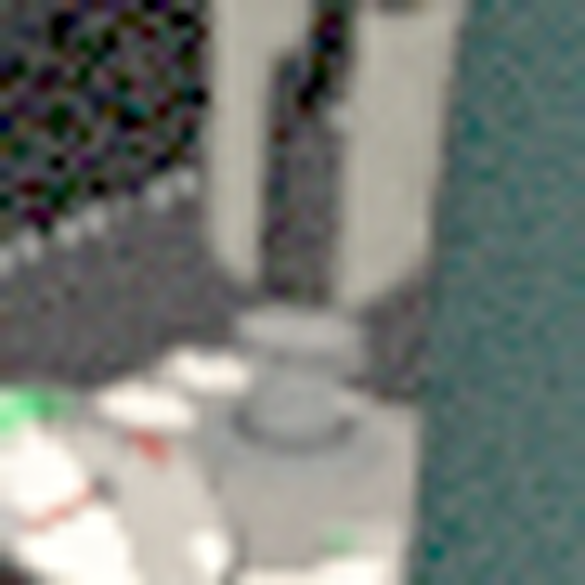

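The fingers are centred at about x=299 in the crop and the cup at about 300. The dark mount fills the gap between the fingers, just above the cup. Lowering.

```bash
python3 -m handwheel '[[0.0005,0,0.004,0,0,0,0.2],[0,0,0.003,0,0,0,0.2],[0,0,0.002,0,0,0,0.2],[0,0,0,0,0,0,0.2],[0,0,0,0,0,0,0.2],[0,0,0,0,0,0,0.2]]'; python3 -m handwheel '[[0,0,0.001,0,0,0,0.2],[0,0,0,0,0,0,0.2],[0,0,0,0,0,0,0.2]]';python3 -m handwheel '[[0,0,0.001,0,0,0,0.2],[0,0,0,0,0,0,0.2],[0,0,0,0,0,0,0.2]]'
```

```text
clock: 8.8
ee_pos: [480.7, -299.6, 104.7]
orientation: [[-0.05, 0.999, 0.0], [0.999, 0.05, -0.0], [-0.0, 0.0, -1.0]]
ft_force: [0.0, -0.1, 0.5]
opening: 23.6
grip_force: 25.0
clock: 9.05
ee_pos: [480.7, -299.6, 103.7]
orientation: [[-0.05, 0.999, 0.0], [0.999, 0.05, -0.0], [-0.0, 0.0, -1.0]]
ft_force: [-1.5, -0.2, 0.1]
opening: 23.9
grip_force: 25.0
clock: 9.3
ee_pos: [480.8, -299.6, 102.9]
orientation: [[-0.05, 0.999, 0.0], [0.999, 0.05, -0.0], [-0.0, 0.0, -1.0]]
ft_force: [-0.7, -0.3, 3.8]
opening: 23.6
grip_force: 25.0
```

Contact came at TCP z 102.9, exactly seat height; on the lip it would have been 104.4. Release, rise, shut the fingers.

```bash
python3 -m handwheel '[[0,0,0,0,0,0,0.3],[0,0,0,0,0,0,0.36],[0,0,0,0,0,0,0.42],[0,0,0,0,0,0,0.42],[0,0,0,0,0,0,0.42],[0,0,-0.004,0,0,0,0.42],[0,0,-0.01,0,0,0,0.42],[0,0,-0.015,0,0,0,0.42],[0,0,-0.015,0,0,0,0.42],[0,0,0,0,0,0,0.42]]'; python3 -m handwheel '[[0,0,0,0,0,0,0.2],[0,0,0,0,0,0,0],[0,0,0,0,0,0,0],[0,0,0,0,0,0,0],[0,0,0,0,0,0,0],[0,0,0,0,0,0,0],[0,0,0,0,0,0,0],[0,0,0,0,0,0,0]]'
python3 - <<'E'
from rig import r,vision
from h import *
p,d=vision.capture('scene');np.savez('scene3.npz',p=p,d=d)
a=255*(p[155:200,270:315]/255.)**.5
o=cv2.resize(a.astype(np.uint8),None,fx=13,fy=13,interpolation=cv2.INTER_CUBIC);cv2.imwrite('pics/f.png',o[...,::-1])
E
```

```text
clock: 10.13
ee_pos: [481.7, -300.2, 150.6]
orientation: [[-0.05, 0.999, 0.004], [0.999, 0.05, -0.002], [-0.003, 0.004, -1.0]]
ft_force: [-0.1, -1.3, 0.7]
opening: 39.2
grip_force: 0.0
clock: 10.8
ee_pos: [480.7, -299.6, 146.5]
orientation: [[-0.05, 0.999, -0.0], [0.999, 0.05, 0.0], [0.0, -0.0, -1.0]]
ft_force: [-0.3, -0.7, 0.7]
opening: 0.4
grip_force: 0.0
```

View pics/f.png

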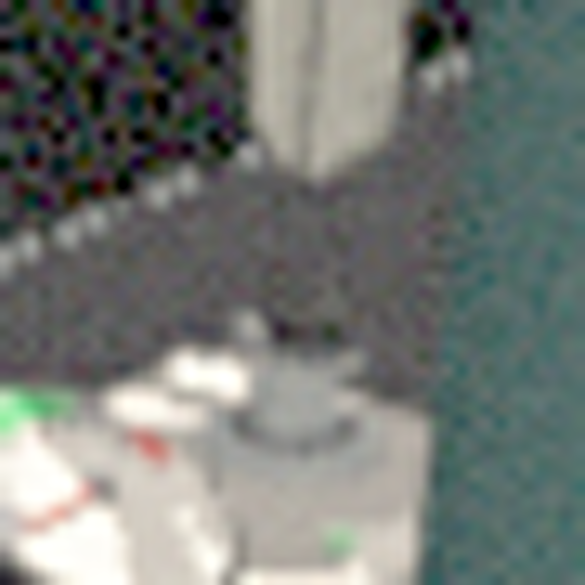

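The mount shows as the dark shape in the cup at about (303,330), with the lip clear on both sides and the shut fingers above it at about (315,180). Going down to touch.

```bash
python3 -m handwheel '[[0,0,0.01,0,0,0,0],[0,0,0.012,0,0,0,0],[0,0,0.009,0,0,0,0],[0,0,0.004,0,0,0,0],[0,0,0.002,0,0,0,0],[0,0,0,0,0,0,0],[0,0,0,0,0,0,0]]' 30;  python3 -m handwheel '[[0,0,0.001,0,0,0,0],[0,0,0,0,0,0,0],[0,0,0,0,0,0,0]]'; python3 -m handwheel '[[0,0,0.001,0,0,0,0],[0,0,0,0,0,0,0],[0,0,0,0,0,0,0]]'; python3 -m handwheel '[[0,0,0.001,0,0,0,0],[0,0,0,0,0,0,0],[0,0,0,0,0,0,0]]'
```

```text
clock: 11.43
ee_pos: [480.8, -299.7, 109.8]
orientation: [[-0.05, 0.999, 0.0], [0.999, 0.05, -0.0], [-0.0, 0.0, -1.0]]
ft_force: [0.4, -0.1, 0.7]
opening: 0.4
grip_force: 0.0
clock: 11.68
ee_pos: [480.8, -299.6, 108.9]
orientation: [[-0.05, 0.999, 0.0], [0.999, 0.05, -0.0], [-0.0, 0.0, -1.0]]
ft_force: [-0.4, -0.2, -0.2]
opening: 0.7
grip_force: 0.0
clock: 11.93
ee_pos: [480.8, -299.7, 107.9]
orientation: [[-0.05, 0.999, 0.0], [0.999, 0.05, -0.0], [-0.0, 0.0, -1.0]]
ft_force: [-1.4, -0.1, 2.6]
opening: 0.7
grip_force: 1.7
clock: 12.18
ee_pos: [480.8, -299.7, 106.8]
orientation: [[-0.05, 0.999, 0.0], [0.999, 0.05, -0.0], [-0.0, 0.0, -1.0]]
ft_force: [0.6, -0.2, 4.5]
opening: 0.3
grip_force: 2.1
```

Contact is at about 107.7, which is the height of a flat mount. Pressing about 9.2 mm further.

```bash
python3 -m handwheel '[[0,0,0.001,0,0,0,0],[0,0,0.0015,0,0,0,0],[0,0,0.0015,0,0,0,0],[0,0,0.0015,0,0,0,0],[0,0,0.0015,0,0,0,0],[0,0,0.001,0,0,0,0],[0,0,0.0005,0,0,0,0],[0,0,0,0,0,0,0],[0,0,0,0,0,0,0],[0,0,0,0,0,0,0]]'; python3 -m handwheel '[[0,0,0.0004,0,0,0,0],[0,0,0,0,0,0,0],[0,0,0,0,0,0,0],[0,0,0,0,0,0,0],[0,0,0,0,0,0,0],[0,0,0,0,0,0,0]]'
python3 - <<'E'
from rig import r,vision
from h import *
q,_=vision.capture('top');p,d=vision.capture('scene')
a=255*(p[155:200,262:307]/255.)**.6
o=np.hstack([cv2.resize(x,None,fx=8.8,fy=8.8,interpolation=cv2.INTER_CUBIC) for x in(a.astype(np.uint8),q[165:210,270:315])])
cv2.imwrite('pics/g.png',o[...,::-1]);s=r.read_state();print(s['ee_pos'],s['ft_force'])
E
```

```text
clock: 13.02
ee_pos: [480.8, -299.7, 98.7]
orientation: [[-0.05, 0.999, 0.0], [0.999, 0.05, -0.0], [-0.0, 0.0, -1.0]]
ft_force: [-2.7, 1.3, 9.5]
opening: 0.5
grip_force: 4.9
clock: 13.52
ee_pos: [480.8, -299.7, 98.4]
orientation: [[-0.05, 0.999, 0.0], [0.999, 0.05, -0.0], [-0.0, 0.0, -1.0]]
ft_force: [-2.0, 0.7, 10.6]
opening: 0.3
grip_force: 5.0
[ 480.86381357 -299.69432949   98.37313993] [-2.04808968  1.63412127  9.55206754]
```

View pics/g.png

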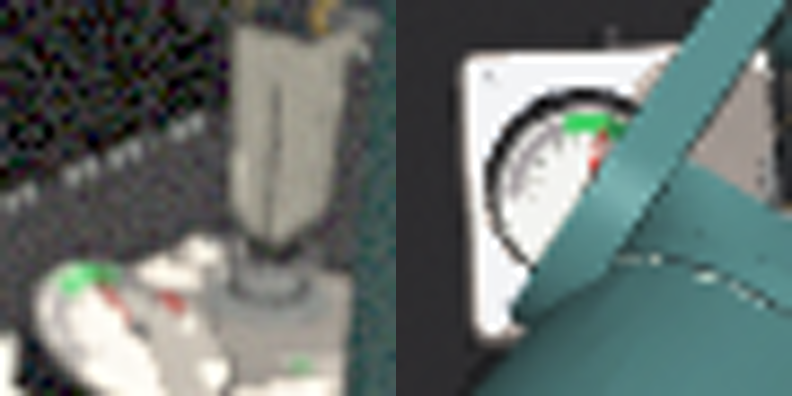

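The needle tip is at the green band in both views: scene (105,290), top (600,150). The mount sits flat under the fingertips. I'll add 0.5 mm and hold for about 4 s.

```bash
python3 -m handwheel '[[0,0,0.0005,0,0,0,0],[0,0,0,0,0,0,0],[0,0,0,0,0,0,0],[0,0,0,0,0,0,0],[0,0,0,0,0,0,0],[0,0,0,0,0,0,0],[0,0,0,0,0,0,0],[0,0,0,0,0,0,0],[0,0,0,0,0,0,0],[0,0,0,0,0,0,0]]' |grep -E 'clock|ee_pos|force'
for i in 1 2 3 4; do python3 -m handwheel '[[0,0,0,0,0,0,0],[0,0,0,0,0,0,0],[0,0,0,0,0,0,0],[0,0,0,0,0,0,0],[0,0,0,0,0,0,0],[0,0,0,0,0,0,0],[0,0,0,0,0,0,0],[0,0,0,0,0,0,0],[0,0,0,0,0,0,0],[0,0,0,0,0,0,0]]'|grep -E 'clock|ee_pos|ft'; done
python3 - <<'E'
from rig import r,vision
from h import *
q,_=vision.capture('top');p,d=vision.capture('scene')
a=255*(p[155:200,262:307]/255.)**.6
o=np.hstack([cv2.resize(x,None,fx=8.8,fy=8.8,interpolation=cv2.INTER_CUBIC) for x in(a.astype(np.uint8),q[165:210,270:315])])
cv2.imwrite('pics/h.png',o[...,::-1])
E
```

```text
clock: 14.45
ee_pos: [480.8, -299.7, 97.9]
ft_force: [-2.6, 2.4, 9.7]
grip_force: 5.2
clock: 15.28
ee_pos: [480.8, -299.7, 97.9]
ft_force: [-2.4, 1.2, 10.0]
clock: 16.12
ee_pos: [480.8, -299.7, 97.9]
ft_force: [-2.4, 1.3, 11.1]
clock: 16.95
ee_pos: [480.8, -299.7, 97.8]
ft_force: [-1.9, 0.6, 10.4]
clock: 17.78
ee_pos: [480.8, -299.7, 97.9]
ft_force: [-1.9, 1.2, 10.0]
```

View pics/h.png

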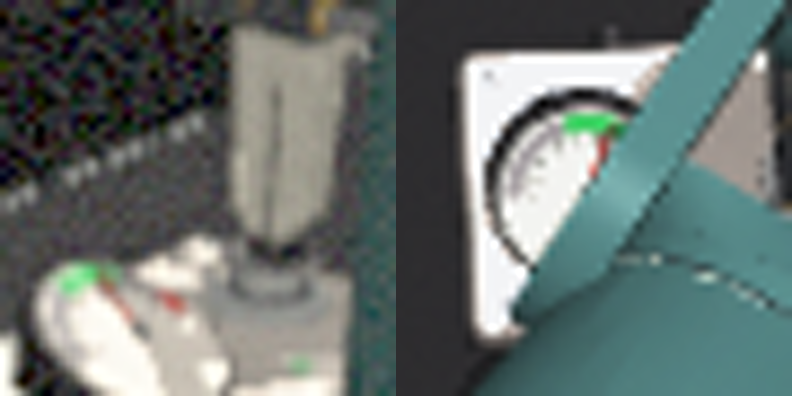

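The needle is in green, with its tip at (102,277) in the scene and (606,140) in the top view. The force is steady at about 10 N.

```bash
python3 -c "from rig import r;print(r.close_job())"
```

```text
the job is handed in; nothing more can be done
None
```

The black mount lies flat in the cup and is still held down by the closed fingertips at about 10 mm of travel and 10 N; the needle was in the green sector after more than 3 s of steady holding and never went near red, and the job is handed in.

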